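# Feel the seal buttons and sort the tubs

## Task

One of the three white tubs has lost its seal: press the metal buttons on the caps until you find, by pressing it fully in, the one button that sinks. Then sort the tubs by sliding them over the worktop, upright and without lifting them: the unsealed one into the narrow wooden fence, the two sealed ones side by side into the wide fence, each pushed in until it just meets the back rail, without shoving the loose fences out of place. Leave the bowl, mug and carton where they are.

Things in the scene. Friction and masses are not known exactly. Their poses are not given: they have to be found in the camera images.
- tub_1: A squat white plastic screw-cap tub, 58 mm in diameter, 74 mm high to the top of the cap (cap 52 mm in diameter), 0.15 to 0.31 kg, standing upright and loose on the worktop; slides at about 0.6 of its weight, so push it low (under 35 mm) or it tips. Origin: centre of its underside; z up along its axis; its yaw means nothing. Any of the three may be the unsealed one; they look alike.
- tub_2: A squat white plastic screw-cap tub, 58 mm in diameter, 74 mm high to the top of the cap (cap 52 mm in diameter), 0.15 to 0.31 kg, standing upright and loose on the worktop; slides at about 0.6 of its weight, so push it low (under 35 mm) or it tips. Origin: centre of its underside; z up along its axis; its yaw means nothing. Any of the three may be the unsealed one; they look alike.
- tub_3: A squat white plastic screw-cap tub, 58 mm in diameter, 74 mm high to the top of the cap (cap 52 mm in diameter), 0.15 to 0.31 kg, standing upright and loose on the worktop; slides at about 0.6 of its weight, so push it low (under 35 mm) or it tips. Origin: centre of its underside; z up along its axis; its yaw means nothing. Any of the three may be the unsealed one; they look alike.
- button_1: Seal button in the middle of the cap of tub_1: metal disc 21 mm across, 7 mm proud of the cap. Origin: centre of its top face, 81 mm above the tub's underside. On a sealed tub it is rigid. On the one unsealed tub it sinks straight down under a light press (starts at 1.5 N, all the way in, 6 mm, at 3 N, then stops hard) and springs back when let go. They look alike.
- button_2: Seal button in the middle of the cap of tub_2: metal disc 21 mm across, 7 mm proud of the cap. Origin: centre of its top face, 81 mm above the tub's underside. On a sealed tub it is rigid. On the one unsealed tub it sinks straight down under a light press (starts at 1.5 N, all the way in, 6 mm, at 3 N, then stops hard) and springs back when let go. They look alike.
- button_3: Seal button in the middle of the cap of tub_3: metal disc 21 mm across, 7 mm proud of the cap. Origin: centre of its top face, 81 mm above the tub's underside. On a sealed tub it is rigid. On the one unsealed tub it sinks straight down under a light press (starts at 1.5 N, all the way in, 6 mm, at 3 N, then stops hard) and springs back when let go. They look alike.
- wide_fence: Wide low wooden U fence, 0.95 kg, loose on the worktop, floorless, open at the front; for the two sealed tubs, axes near y = +-36 mm. Origin: on the worktop, mid-pocket; +x from open front to back rail, z up. Back rail's inner face x = 32 mm, side rails' y = +-74 mm, ending in front in 14 mm round posts centred at x = -26, y = +-81 mm. Rails 10 mm thick, 30 mm high; posts 34 mm high. A tub touching the back rail has its axis at x = 3 mm.
- narrow_fence: Narrow low wooden U fence, 0.95 kg, loose on the worktop, floorless, open at the front; for the unsealed tub. Origin: on the worktop, mid-pocket; +x from open front to back rail, z up. Back rail's inner face x = 32 mm, side rails' y = +-40 mm, ending in front in 14 mm round posts centred at x = -26, y = +-47 mm. Rails 10 mm thick, 30 mm high; posts 34 mm high. A tub touching the back rail has its axis at x = 3 mm.
- white_bowl: White bowl, 126 mm wide, 62 mm high, loose, behind the fences; leave it alone. Origin: centre of its underside.
- red_mug: Red mug with a handle, 82 x 115 mm, 85 mm high, loose, to the left of the fences; leave it alone. Origin: centre of its underside.
- orange_box: Small orange carton, 32 x 62 mm, 88 mm high, loose, at the back right; leave it alone. Origin: centre of its underside.
Things that resemble listed ones, but are neither listed nor needed, are in the scene too. What is shaped like the tub_1 but blue or purple is not meant.

How it is judged:
By the outcome, as a careful person would: the job done as asked, in the order asked, and still so for the second after the job is handed in, with the robot touching nothing.
It also fails if it takes over 72 s, if anything falls off the work surface, if the arm or the gripper's body presses on something with over 40 N, if the wrist force passes 120 N, or if a joint passes its speed limit or range.

## Robot

A 6-joint arm with a two-finger parallel gripper is mounted at the origin on a cart in front of the work surface, level with it; the furniture and walls round the work are solid. World frame = base frame: x ahead of the robot, y to its left, z up, the work surface at z = 0. Lengths are in m, angles in rad, forces in N, time in s.
With the tool pointing down it reaches from about 0.225 to 0.875 m from the base axis. Payload 3.4 kg.
Tool frame: the origin (TCP) lies between the finger pads; the fingertips stand 19 mm ahead of it and the grasp point (between the pads) is the TCP; z points along the fingers, y is the line along which they close (so a half turn about z gives the same grasp; the last joint's range is limited). The gripper opens to 85 mm and grips with 20 to 120 N. Pads are 22 mm wide; open, the fingers measure 114 mm over their backs; the gripper's body (76 mm by 85 mm) begins 54 mm behind the grasp point. The pads swing forward as they close: fully open they stand 13 mm farther back than shut.
Start: joints at [-0.121, 0.276, 1.505, -0, 1.361, -0.121], TCP at [0.575, -0, 0.229] pointing down, gripper open.
Joint ranges: [-2.89, 2.89], [-0.75, 2.08], [0.22, 2.7], [-1.18, 4.32], [0.11, 2.71], [-2.7, 2.7]. Speed limits (rad/s): [2.57, 2.57, 3.14, 3.14, 3.14, 3.14].

## Interface

Orientations are given as a unit quaternion [w, x, y, z].
In Python, from rig import get_state, imaging, ticket gives the robot as it stands. The module is installed in compiled form; this text tells all that it offers.
- The arm moves only by the shell command python3 -m inch 'ROWS' [FORCE]. ROWS is JSON, a list of rows, each an object with "claw": the opening, from -1 (shut) to 1 (fully open); "travel": the shift along the world's x, y, z in units of 200 mm (1.0 is 200 mm), a list of three; "turn": the turn about the world's z in units of 180 degrees (1.0 is 180 degrees). A call has 1 to 5 rows; each row is the pose to reach, as a shift and turn from the pose commanded when the call began, turning the shorter way round; what a row does not reach only later rows make up. A row lasts 1/10 s, in which the tool goes at most 50 mm and 8.59 degrees, less where a joint would pass 70% of its speed; a pose out of reach is approached as far as the arm can. A call with a number of a shift or a turn outside -1 to 1 is refused whole. A call with a gripper value outside its range is refused whole. The fingers move at their own pace and stop on an object; FORCE is the grip in N (left out, the last holds). Time passes only in rows, so rows that repeat a pose let the fingers close. It gives the time, the measured TCP pose, the force, the opening and the grip force at its end, in the units of the state.
- get_state(): the state, without advancing time (a new reading comes with each control period).
- imaging.get_image(name): name is "scene" or "side" or "wrist"; returns the picture (400x640x3 uint8, red, green, blue); there is no depth.
- imaging.camera_params(name): a dict with "camera_matrix" (3x3 intrinsics, pixels), "k1" (the pictures are not rectified: a ray, as slopes to the right and down, at radius r is drawn at 1 + k1 r^2 times it, then the intrinsics apply), "cam_to_world" (4x4, takes a point from camera to world coordinates); the wrist camera has in their place "T_tool_cam" (4x4, takes a point from camera to tool coordinates, whose origin is the TCP and whose axes are the flange's). Camera axes: x right, y down, z forward; pixel columns grow to the right and rows downward; lengths in m; the calibration is good to about 2 mm. A picture is of the moment at which its call begins: read the wrist's pose just before it. camera_params takes no time and is no camera call.
- ticket.sign_off(): hands the job in; it is judged then, once.
The state is a dict: "clock": time; "qpos": joint angles; "qd": joint speeds; "effort": joint torques, N m; "position": TCP position; "ee_rot": TCP orientation; "contact_force": force on the tool from outside, world axes, zero at the start; "moment": the same for the moment, N m; "width": finger opening in m; "gripper_force": force on a finger pad.
Only numpy, scipy, OpenCV 4.12 (cv2) and the standard library are available. Lean on these libraries where they do the work, as an engineer would, in place of code of your own. Each camera call takes 0.05 s, during which the arm holds its last target. There are 200 camera calls.

## Working session

There is one attempt and no reset: what is moved stays moved. The work goes in short steps, Python scripts to look and compute and a shell command to move; the robot and the scene stay as the last step left them, time stands still between calls to the robot, and variables do not carry over. Pictures are saved under pics/ and viewed, at most 10 in all, crops included, and the job is handed in when it is done.

```bash
mkdir -p pics
cat > h.py <<'E'
import numpy as np, cv2
from rig import get_state, imaging, ticket
def snap(name,fn):
    im=imaging.get_image(name); cv2.imwrite('pics/'+fn,im[:,:,::-1]); return im
def pose(name):
    p=imaging.camera_params(name)
    if 'cam_to_world' in p: T=np.array(p['cam_to_world'])
    else:
        s=get_state(); w,x,y,z=s['ee_rot']
        from scipy.spatial.transform import Rotation as R
        A=np.eye(4);A[:3,:3]=R.from_quat([x,y,z,w]).as_matrix();A[:3,3]=s['position']
        T=A@np.array(p['T_tool_cam'])
    return np.array(p['camera_matrix']),p['k1'],T
def ray(name,uv,z,P=None):
    K,k1,T=P or pose(name); out=[]
    for u,v in np.atleast_2d(uv):
        d=np.linalg.solve(K,[u,v,1.])[:2]; s=d.copy()
        for _ in range(20): s=d/(1+k1*(s@s))
        r=T[:3,:3]@[s[0],s[1],1]; t=(z-T[2,3])/r[2]; out.append(T[:3,3]+t*r)
    return np.round(np.array(out),4)
def proj(name,X,P=None):
    K,k1,T=P or pose(name); X=np.atleast_2d(X)
    c=(X-T[:3,3])@T[:3,:3]; s=c[:,:2]/c[:,2:]; s=s*(1+k1*(s**2).sum(1))[:,None]
    return np.round(s@K[:2,:2].T+K[:2,2],1)
E
python3 - <<'E'
from h import *
a=snap('scene','s0.png');b=snap('side','d0.png');c=snap('wrist','w0.png')
for n in('scene','side','wrist'):
    K,k,T=pose(n);print(n,K[0,0],k,T[:3,3],T[:3,2])
print(get_state())
E
```

```text
scene 467.4568778389718 0.0008429763870496389 [-0.02415749  0.97635255  0.82598388] [ 0.48279268 -0.5836488  -0.65288996]
side 487.31332507535603 -0.1173277583871708 [ 0.37434029 -0.80522939  0.57984392] [ 0.12484325  0.89556742 -0.4270517 ]
wrist 321.07522414207745 -0.03915221886863001 [0.575016   0.07273569 0.3728637 ] [-0.0015802  -0.28594672 -0.95824421]
{'clock': 0.15, 'qpos': array([-1.21001632e-01,  2.76449562e-01,  1.50584648e+00,  1.21404451e-05,
        1.36070078e+00, -1.20987496e-01]), 'qd': array([-0.00032205, -0.0044351 , -0.00272826, -0.00110832,  0.00038063,
       -0.00047865]), 'effort': array([ 9.65923646e-04, -4.17143512e+01, -2.46032345e+01, -1.26433165e-04,
        7.58384820e-03, -3.43765259e-05]), 'position': array([5.74600773e-01, 4.66016223e-05, 2.28536867e-01]), 'ee_rot': array([-5.56400475e-04,  7.07112503e-01,  7.07100711e-01, -4.28224972e-04]), 'contact_force': array([-0.28208473,  0.37641707, -0.2974729 ]), 'moment': array([0.00646859, 0.04107012, 0.05513278]), 'gripper_force': 0.0, 'width': 0.08529157444609271}
```

View pics/s0.png

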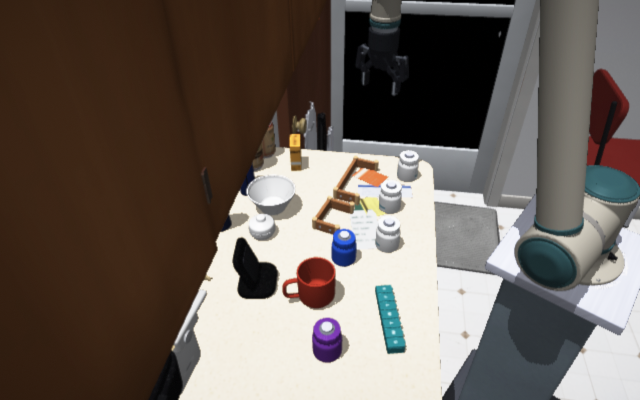

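View pics/d0.png

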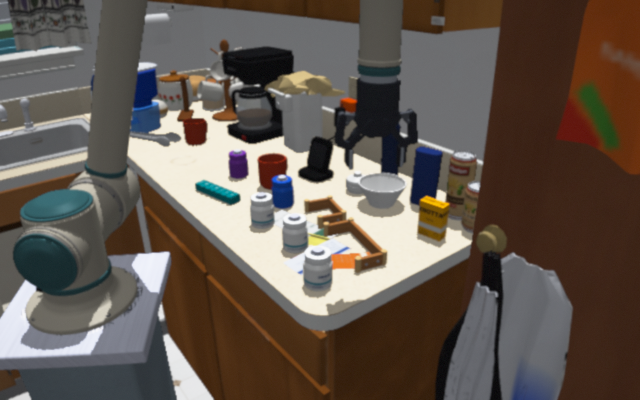

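The scene view shows the tubs at about (408,166), (390,196) and (388,234), the wide fence at about (357,180) and the narrow fence at about (335,213). The side view shows the same tubs at (318,267), (294,232) and (262,209). Next I'll enlarge both.

Run:
```python
import cv2
a=cv2.imread('pics/s0.png')[145:265,300:440];b=cv2.imread('pics/d0.png')[180:300,240:400]
cv2.imwrite('pics/s1.png',cv2.resize(a,None,fx=5,fy=5,interpolation=2)[:600]);cv2.imwrite('pics/d1.png',cv2.resize(b,None,fx=5,fy=5,interpolation=2))
```

```text
(no output)
```

View pics/s1.png

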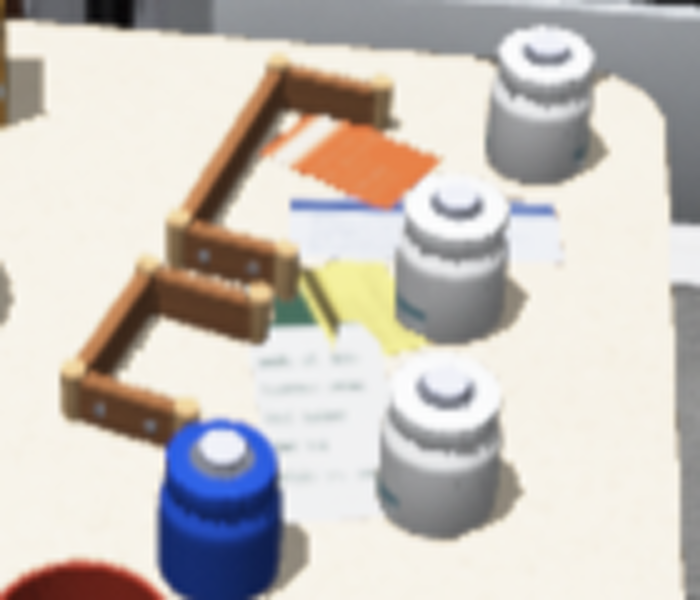

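View pics/d1.png

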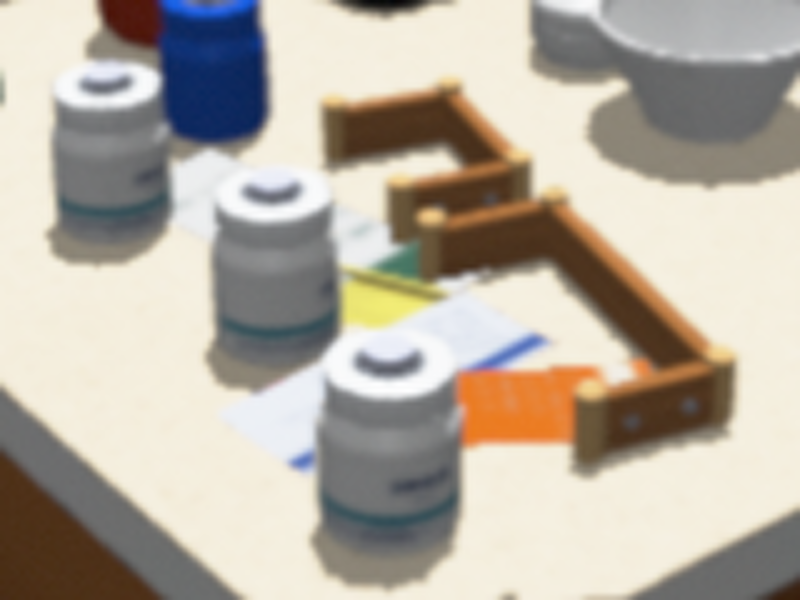

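View pics/w0.png

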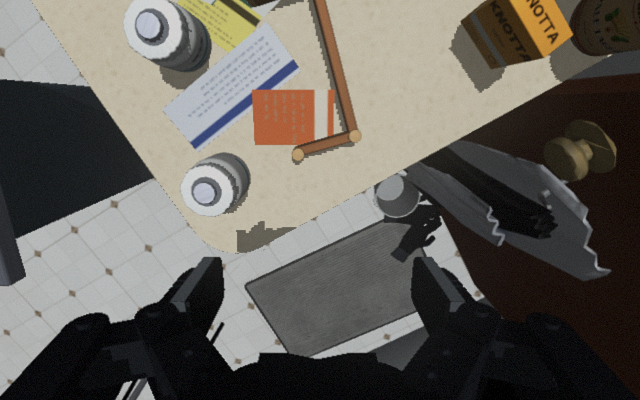

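Run:
```python
from h import *
S=lambda l:[(300+u/5-.4,145+v/5-.4) for u,v in l]
D=lambda l:[(240+u/5-.4,180+v/5-.4) for u,v in l]
print('tubs1-3 scene',ray('scene',S([(445,385),(457,200),(547,47)]),.081)[:,:2].tolist())
print('side',ray('side',D([(106,75),(272,183),(390,350)]),.081)[:,:2].tolist())
print('wrist t2,t3',ray('wrist',[(151,26),(205,193)],.081)[:,:2].tolist())
print('wide fl fr br bl');W1=[(287,248),(383,87),(280,62),(180,220)];W2=[(432,215),(590,388),(720,355),(555,195)]
a=ray('scene',S(W1),.034)[:,:2];b=ray('side',D(W2),.034)[:,:2];print(a.tolist(),b.tolist())
N1=[(187,408),(260,292),(149,265),(72,370)];N2=[(335,102),(402,183),(517,158),(450,85)]
c=ray('scene',S(N1),.034)[:,:2];d=ray('side',D(N2),.034)[:,:2];print('narrow',c.tolist(),d.tolist())
print('wrist wide fr br',ray('wrist',[(298,153),(354,135)],.034)[:,:2].tolist())
for n,p,h in(('wide',a,.081),('wide',b,.081),('nar',c,.047),('nar',d,.047)):
    y=(p[0]-p[1])+(p[3]-p[2]);th=np.arctan2(-y[0],y[1]);m=(p[0]+p[1])/2;o=m+.026*np.array([np.cos(th),np.sin(th)])
    print(n,np.degrees(th),o,np.linalg.norm(p[0]-p[1]),np.linalg.norm(p[0]-p[3]))
print('blue',ray('scene',S([(222,445)]),.081))
```

```text
tubs1-3 scene [[0.3618, 0.2654], [0.4321, 0.145], [0.4665, -0.0006]]
side [[0.3622, 0.2579], [0.4324, 0.1367], [0.4668, -0.0071]]
wrist t2,t3 [[0.4362, 0.1389], [0.4684, -0.005]]
wide fl fr br bl
[[0.5094, 0.1826], [0.5508, 0.0304], [0.6121, 0.0467], [0.5684, 0.1989]] [[0.5093, 0.1832], [0.5535, 0.027], [0.6127, 0.0442], [0.5697, 0.1945]]
narrow [[0.4762, 0.3126], [0.4996, 0.2202], [0.5582, 0.2387], [0.5381, 0.3264]] [[0.4767, 0.3091], [0.4995, 0.2168], [0.5582, 0.2346], [0.5377, 0.3207]]
wrist wide fr br [[0.5542, 0.0261], [0.6127, 0.0448]]
wide 15.619204417870218 [0.55513988 0.11350031] 0.15773014930570503 0.06121021156637188
wide 15.88118237259706 [0.55640761 0.11221473] 0.16233323750852752 0.06144794544978702
nar 13.578727004347789 [0.51317325 0.27250431] 0.09531694497831955 0.06341963418374473
nar 13.642620312720986 [0.51336643 0.26908249] 0.09507433933506979 0.062093155822521964
blue [[0.4193 0.3615 0.081 ]]
```

```bash
python3 -m inch '[{"claw":-1,"travel":[-0.54,-0.02,-0.4],"turn":-0.2083},{"claw":-1,"travel":[-0.54,-0.02,-0.4],"turn":-0.2083},{"claw":-1,"travel":[-0.54,-0.02,-0.4],"turn":-0.2083},{"claw":-1,"travel":[-0.54,-0.02,-0.4],"turn":-0.2083},{"claw":-1,"travel":[-0.54,-0.02,-0.4],"turn":-0.2083}]' && python3 -m inch '[{"claw":-1,"travel":[0,0,0],"turn":-0.2083},{"claw":-1,"travel":[0,0,0],"turn":-0.2083},{"claw":-1,"travel":[0,0,0],"turn":-0.2083},{"claw":-1,"travel":[0,0,0],"turn":-0.2083},{"claw":-1,"travel":[0,0,0],"turn":-0.2083}]'
python3 - <<'E'
from h import *
s=get_state();print(s)
snap('wrist','w1.png')
print(proj('wrist',[[.467,-.004,.081],[.433,.139,.081]]))
E
```

```text
clock: 0.65
position: [0.465, -0.0038, 0.1482]
ee_rot: [-0.001, 0.898, 0.441, -0.001]
contact_force: [1.8, 0.6, -0.4]
width: 0.0119
gripper_force: 0.0
clock: 1.15
position: [0.4668, -0.004, 0.149]
ee_rot: [-0.0, 0.992, 0.129, -0.0]
contact_force: [0.8, 0.5, 0.0]
width: 0.0005
gripper_force: 0.0
{'clock': 1.15, 'qpos': array([-1.57716761e-01,  1.77578970e-01,  1.85296003e+00, -1.32081237e-04,
        1.11159316e+00,  1.15496003e+00]), 'qd': array([ 3.33230070e-04, -2.24746064e-04, -3.65149383e-04, -1.15197100e-03,
        2.20758238e-03,  4.85780044e-01]), 'effort': array([-2.91260461e-03, -3.26717448e+01, -2.16046876e+01,  6.23073356e-04,
        3.40397470e-03, -9.76460427e-02]), 'position': array([ 0.46677627, -0.00400675,  0.14901963]), 'ee_rot': array([-1.95290391e-05,  9.91679534e-01,  1.28730827e-01, -2.75480010e-04]), 'contact_force': array([0.83727245, 0.49097595, 0.02419485]), 'moment': array([-0.04479536,  0.00418353, -0.04508574]), 'gripper_force': 0.0, 'width': 0.0005143627162339467}
[[317.2 215.3]
 [109.3 210.2]]
```

View pics/w1.png

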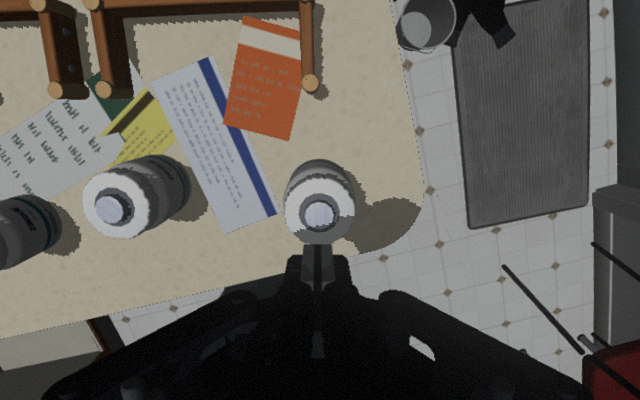

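The image shows button 3 at (319,214), where my estimate predicted it, and button 2 at (109,208). I'll press button 3 now.

```bash
python3 -m inch '[{"claw":-1,"travel":[0,0,-0.2],"turn":0},{"claw":-1,"travel":[0,0,-0.23],"turn":0},{"claw":-1,"travel":[0,0,-0.23],"turn":0}]' && python3 -m inch '[{"claw":-1,"travel":[0,0,-0.01],"turn":0},{"claw":-1,"travel":[0,0,-0.02],"turn":0},{"claw":-1,"travel":[0,0,-0.02],"turn":0}]' && python3 -m inch '[{"claw":-1,"travel":[0,0,-0.005],"turn":0},{"claw":-1,"travel":[0,0,-0.01],"turn":0},{"claw":-1,"travel":[0,0,-0.01],"turn":0}]'
```

```text
clock: 1.5
position: [0.4656, -0.0038, 0.1022]
ee_rot: [-0.001, 0.991, 0.131, -0.002]
contact_force: [-0.2, 0.2, -0.8]
width: -0.0002
gripper_force: 0.0
clock: 1.8
position: [0.4675, -0.0041, 0.0999]
ee_rot: [0.0, 0.991, 0.131, 0.001]
contact_force: [1.6, -0.2, 1.0]
width: -0.0002
gripper_force: 0.0
clock: 2.1
position: [0.467, -0.004, 0.0973]
ee_rot: [0.0, 0.991, 0.131, 0.0]
contact_force: [0.1, -0.1, 1.0]
width: 0.0002
gripper_force: 0.0
```

```bash
python3 -m inch '[{"claw":-1,"travel":[0,0,-0.005],"turn":0},{"claw":-1,"travel":[0,0,-0.01],"turn":0},{"claw":-1,"travel":[0,0,-0.01],"turn":0}]' && python3 -m inch '[{"claw":-1,"travel":[0,0,-0.005],"turn":0},{"claw":-1,"travel":[0,0,-0.01],"turn":0},{"claw":-1,"travel":[0,0,-0.01],"turn":0}]'
```

```text
clock: 2.4
position: [0.4669, -0.004, 0.095]
ee_rot: [-0.0, 0.991, 0.131, -0.0]
contact_force: [-0.0, -0.4, -0.1]
width: -0.0
gripper_force: 0.0
clock: 2.7
position: [0.4669, -0.004, 0.0931]
ee_rot: [-0.0, 0.991, 0.131, -0.0]
contact_force: [0.1, 0.2, 0.7]
width: -0.0003
gripper_force: 0.0
```

Run:
```python
from h import *
a=snap('wrist','w2.png');b=snap('side','d2.png');s=get_state()
A=cv2.resize(a[120:300,200:440],(480,360),interpolation=2);B=cv2.resize(b[210:300,260:380],(480,360),interpolation=2)
cv2.imwrite('pics/c2.png',np.vstack([A,B])[:600,:,::-1] if 0 else np.hstack([A[:,:400],B[:,:400]])[:,:,::-1])
print(s['contact_force'],s['position'])
```

```text
[ 0.00097774 -0.19199622  0.30941403] [ 0.46701158 -0.00401217  0.09317079]
```

View pics/c2.png

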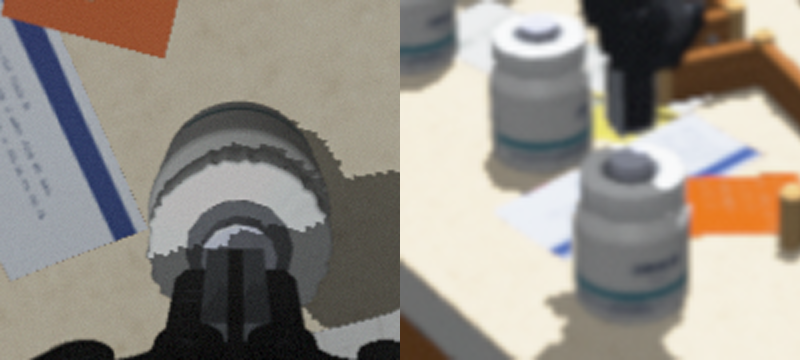

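The crop shows the fingertips centred over button 3 but still several mm above it, so I'll keep going down.

```bash
for i in 1; do python3 -m inch '[{"claw":-1,"travel":[0,0,-0.01],"turn":0},{"claw":-1,"travel":[0,0,-0.01],"turn":0},{"claw":-1,"travel":[0,0,-0.01],"turn":0}]' | grep -E 'pos|cont'; python3 -m inch '[{"claw":-1,"travel":[0,0,-0.01],"turn":0},{"claw":-1,"travel":[0,0,-0.01],"turn":0},{"claw":-1,"travel":[0,0,-0.01],"turn":0}]'| grep -E 'pos|cont'; python3 -m inch '[{"claw":-1,"travel":[0,0,-0.01],"turn":0},{"claw":-1,"travel":[0,0,-0.01],"turn":0},{"claw":-1,"travel":[0,0,-0.01],"turn":0}]'| grep -E 'pos|cont';done
```

```text
position: [0.467, -0.004, 0.0911]
contact_force: [0.5, 0.4, 0.7]
position: [0.467, -0.004, 0.0891]
contact_force: [0.5, 0.7, 0.3]
position: [0.467, -0.004, 0.0871]
contact_force: [-0.3, 0.1, 0.3]
```

```bash
python3 -m inch '[{"claw":-1,"travel":[0,0,-0.01],"turn":0},{"claw":-1,"travel":[0,0,-0.01],"turn":0},{"claw":-1,"travel":[0,0,-0.01],"turn":0}]' | grep -E 'pos|cont'; python3 -m inch '[{"claw":-1,"travel":[0,0,-0.01],"turn":0},{"claw":-1,"travel":[0,0,-0.01],"turn":0},{"claw":-1,"travel":[0,0,-0.01],"turn":0}]'| grep -E 'pos|cont'
```

```text
position: [0.4669, -0.004, 0.0851]
contact_force: [-0.3, 1.5, -0.7]
position: [0.467, -0.004, 0.0832]
contact_force: [0.3, -0.4, 0.4]
```

```bash
python3 -m inch '[{"claw":-1,"travel":[0,0,-0.01],"turn":0},{"claw":-1,"travel":[0,0,-0.01],"turn":0},{"claw":-1,"travel":[0,0,-0.01],"turn":0}]' | grep -E 'pos|cont'; python3 -m inch '[{"claw":-1,"travel":[0,0,-0.01],"turn":0},{"claw":-1,"travel":[0,0,-0.01],"turn":0},{"claw":-1,"travel":[0,0,-0.01],"turn":0}]'| grep -E 'pos|cont'
python3 - <<'E'
from h import *
b=imaging.get_image('side');a=imaging.get_image('wrist')
p=proj('side',[[.467,-.004,.081],[.467,-.004,.0745],[.467,-.004,0]]);print(p)
B=cv2.resize(b[200:320,260:380],(600,600),interpolation=2)
for q in p: cv2.circle(B,tuple(int(round(t)) for t in ((q-[260,200])*5+2)),3,(255,0,0),-1)
cv2.imwrite('pics/c3.png',B[:,:,::-1])
E
```

```text
position: [0.467, -0.004, 0.0811]
contact_force: [-0.3, -0.0, 0.1]
position: [0.467, -0.004, 0.0792]
contact_force: [0.2, -0.5, -0.3]
[[317.5 248.7]
 [317.5 251.6]
 [317.9 283.1]]
```

View pics/c3.png

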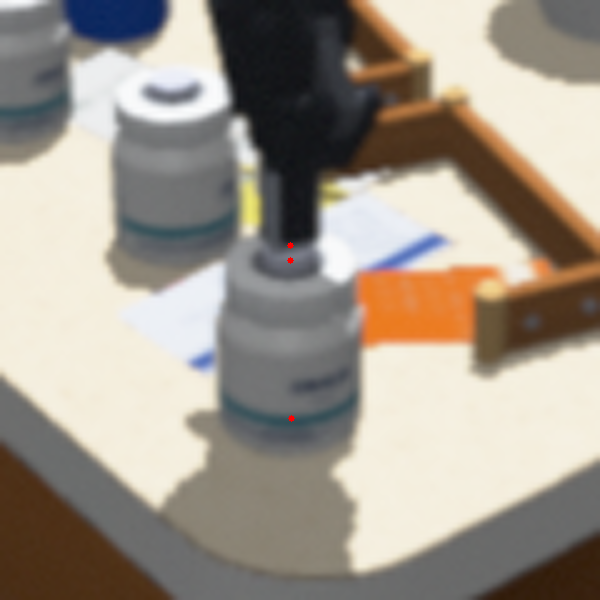

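The side crop shows the fingertips just above button 3, at about (290,247) against the button at (290,258). I'll go down a few mm more.

```bash
for r in a; do python3 -m inch '[{"claw":-1,"travel":[0,0,-0.01],"turn":0},{"claw":-1,"travel":[0,0,-0.01],"turn":0},{"claw":-1,"travel":[0,0,-0.01],"turn":0}]' | grep -E 'pos|cont'; python3 -m inch '[{"claw":-1,"travel":[0,0,-0.005],"turn":0},{"claw":-1,"travel":[0,0,-0.005],"turn":0},{"claw":-1,"travel":[0,0,-0.005],"turn":0}]'| grep -E 'pos|cont';python3 -m inch '[{"claw":-1,"travel":[0,0,-0.005],"turn":0},{"claw":-1,"travel":[0,0,-0.005],"turn":0},{"claw":-1,"travel":[0,0,-0.005],"turn":0}]'| grep -E 'pos|cont';done
```

```text
position: [0.4674, -0.004, 0.0787]
contact_force: [-3.0, 0.9, 11.4]
position: [0.4676, -0.0041, 0.0787]
contact_force: [-4.9, 1.2, 18.9]
position: [0.4678, -0.0041, 0.0787]
contact_force: [-6.7, 0.5, 27.2]
```

```bash
python3 -m inch '[{"claw":-1,"travel":[0,0,0.125],"turn":0},{"claw":-1,"travel":[-0.17,0.715,0.125],"turn":0},{"claw":-1,"travel":[-0.17,0.715,0.125],"turn":0},{"claw":-1,"travel":[-0.17,0.715,0.125],"turn":0},{"claw":-1,"travel":[-0.17,0.715,0.125],"turn":0}]' | grep -E 'pos|cont'; python3 -m inch '[{"claw":-1,"travel":[0,0,-0.05],"turn":0},{"claw":-1,"travel":[0,0,-0.08],"turn":0},{"claw":-1,"travel":[0,0,-0.08],"turn":0}]'| grep -E 'pos|cont'
python3 - <<'E'
from h import *
P=pose('wrist');a=snap('wrist','w4.png');b=snap('side','d4.png')
print(proj('wrist',[[.4325,.139,.081],[.467,-.004,.081]],P),proj('side',[[.4325,.139,.081]]))
A=cv2.resize(a[100:280,220:420],(400,360),interpolation=2);B=cv2.resize(b[180:270,250:350],(400,360),interpolation=2)
cv2.imwrite('pics/c4.png',np.hstack([A,B])[:,:,::-1])
E
```

```text
position: [0.431, 0.1435, 0.1003]
contact_force: [-0.1, -0.8, 0.6]
position: [0.4324, 0.1376, 0.0829]
contact_force: [-0.0, 0.6, 0.4]
[[314.5 257.5]
 [596.6 261.6]] [[293.9 215.7]]
```

View pics/c4.png

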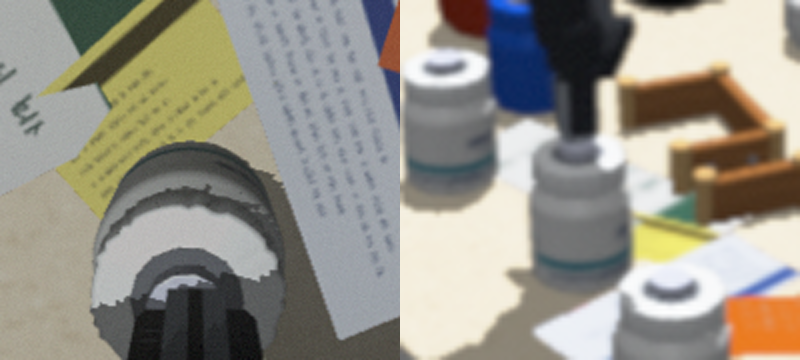

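The crop shows the tips just above button 2, roughly centred on it.

```bash
python3 -m inch '[{"claw":-1,"travel":[0,0,-0.01],"turn":0},{"claw":-1,"travel":[0,0,-0.01],"turn":0},{"claw":-1,"travel":[0,0,-0.01],"turn":0}]' | grep -E 'pos|cont'; python3 -m inch '[{"claw":-1,"travel":[0,0,-0.01],"turn":0},{"claw":-1,"travel":[0,0,-0.01],"turn":0},{"claw":-1,"travel":[0,0,-0.01],"turn":0}]'| grep -E 'pos|cont';python3 -m inch '[{"claw":-1,"travel":[0,0,-0.01],"turn":0},{"claw":-1,"travel":[0,0,-0.01],"turn":0},{"claw":-1,"travel":[0,0,-0.01],"turn":0}]'| grep -E 'pos|cont'; python3 -m inch '[{"claw":-1,"travel":[0,0,-0.005],"turn":0},{"claw":-1,"travel":[0,0,-0.005],"turn":0},{"claw":-1,"travel":[0,0,-0.005],"turn":0}]'| grep -E 'pos|cont'
```

```text
position: [0.4332, 0.1387, 0.0823]
contact_force: [0.4, -0.3, 0.6]
position: [0.433, 0.139, 0.0802]
contact_force: [0.5, 0.3, 0.3]
position: [0.4334, 0.1391, 0.0788]
contact_force: [-1.4, 0.4, 4.3]
position: [0.4335, 0.1391, 0.0788]
contact_force: [-3.4, -0.1, 13.9]
```

```bash
python3 -m inch '[{"claw":-1,"travel":[0,0,0.125],"turn":0},{"claw":-1,"travel":[-0.355,0.61,0.125],"turn":0},{"claw":-1,"travel":[-0.355,0.61,0.125],"turn":0},{"claw":-1,"travel":[-0.355,0.61,0.125],"turn":0},{"claw":-1,"travel":[-0.355,0.61,0.125],"turn":0}]' | grep -E 'pos|cont'; python3 -m inch '[{"claw":-1,"travel":[0,0,-0.05],"turn":0},{"claw":-1,"travel":[0,0,-0.1],"turn":0},{"claw":-1,"travel":[0,0,-0.1],"turn":0}]'| grep -E 'pos|cont';  python3 -m inch '[{"claw":-1,"travel":[0,0,-0.01],"turn":0},{"claw":-1,"travel":[0,0,-0.02],"turn":0},{"claw":-1,"travel":[0,0,-0.02],"turn":0}]'| grep -E 'pos|cont'; python3 -m inch '[{"claw":-1,"travel":[0,0,-0.01],"turn":0},{"claw":-1,"travel":[0,0,-0.01],"turn":0},{"claw":-1,"travel":[0,0,-0.01],"turn":0}]'| grep -E 'pos|cont'
python3 - <<'E'
from h import *
P=pose('wrist');print(proj('wrist',[[.362,.261,.081]],P)); snap('wrist','w5.png')
E
```

```text
position: [0.3593, 0.2641, 0.1022]
contact_force: [0.8, 0.1, -0.4]
position: [0.3613, 0.2593, 0.0803]
contact_force: [-0.6, -0.2, 0.5]
position: [0.3626, 0.2605, 0.0782]
contact_force: [0.2, -0.9, 2.0]
position: [0.3625, 0.261, 0.0765]
contact_force: [1.2, -1.2, 1.3]
[[317.  265.2]]
```

Button 1 is sinking, at 0.0765 with only about 2 N. I'll press it all the way in.

```bash
python3 -m inch '[{"claw":-1,"travel":[0,0,-0.01],"turn":0},{"claw":-1,"travel":[0,0,-0.01],"turn":0},{"claw":-1,"travel":[0,0,-0.01],"turn":0}]' | grep -E 'pos|cont'; python3 -m inch '[{"claw":-1,"travel":[0,0,-0.01],"turn":0},{"claw":-1,"travel":[0,0,-0.01],"turn":0},{"claw":-1,"travel":[0,0,-0.01],"turn":0}]'| grep -E 'pos|cont';python3 -m inch '[{"claw":-1,"travel":[0,0,-0.01],"turn":0},{"claw":-1,"travel":[0,0,-0.01],"turn":0},{"claw":-1,"travel":[0,0,-0.01],"turn":0}]'| grep -E 'pos|cont'
```

```text
position: [0.3622, 0.261, 0.0743]
contact_force: [1.1, -0.9, 1.9]
position: [0.3626, 0.261, 0.0728]
contact_force: [-0.4, -2.3, 8.5]
position: [0.3628, 0.2609, 0.0725]
contact_force: [-2.5, -4.3, 21.8]
```

Button 1 bottoms out 6 mm lower and stops hard, so tub_1 is the unsealed one. I'll move in behind it with the fingers partly open, facing the direction of the push.

```bash
python3 -m inch '[{"claw":-1,"travel":[0,0,0.2],"turn":0},{"claw":-0.34,"travel":[-0.275,-0.018,0.2],"turn":-0.062},{"claw":-0.34,"travel":[-0.275,-0.018,0.2],"turn":-0.062},{"claw":-0.34,"travel":[-0.275,-0.018,0.2],"turn":-0.062},{"claw":-0.34,"travel":[-0.275,-0.018,0.2],"turn":-0.062}]'; python3 -m inch '[{"claw":-0.34,"travel":[0,0,-0.2],"turn":0},{"claw":-0.34,"travel":[0,0,-0.3],"turn":0},{"claw":-0.34,"travel":[0,0,-0.4],"turn":0},{"claw":-0.34,"travel":[0,0,-0.4],"turn":0}]'
python3 - <<'E'
from h import *
s=get_state();print(s['position'],s['ee_rot'],s['contact_force'])
E
```

```text
clock: 10.85
position: [0.3074, 0.2578, 0.1101]
ee_rot: [-0.0, 0.999, 0.034, 0.0]
contact_force: [-0.4, -0.3, -0.1]
width: 0.0283
gripper_force: 0.0
clock: 11.25
position: [0.3062, 0.2566, 0.028]
ee_rot: [0.001, 0.999, 0.034, -0.002]
contact_force: [0.4, -0.3, 0.4]
width: 0.0281
gripper_force: 0.0
[0.30622254 0.25657601 0.02801353] [ 0.00131931  0.99943192  0.03358603 -0.00246631] [ 0.44965185 -0.3378046   0.39334463]
```

```bash
cat >> h.py <<'E'
def track(tag,ref=None,box=(190,290,250,390)):
    im=snap('wrist','w_%s.png'%tag); r0,r1,c0,c1=box
    if ref:
        t=cv2.imread('pics/w_%s.png'%ref)[r0:r1,c0:c1]; g=im[:,:,::-1].copy()
        m=cv2.matchTemplate(g,t,cv2.TM_CCOEFF_NORMED); _,v,_,l=cv2.minMaxLoc(m)
        print(tag,'score %.2f shift'%v,l[0]-c0,l[1]-r0)
    s=get_state(); print(np.round(s['position'],4),np.round(s['contact_force'],1))
E
python3 -m inch '[{"claw":-0.34,"travel":[0,0,-0.04],"turn":0},{"claw":-0.34,"travel":[0,0,-0.07],"turn":0},{"claw":-0.34,"travel":[0.04,0.003,-0.07],"turn":0},{"claw":-0.34,"travel":[0.07,0.005,-0.07],"turn":0},{"claw":-0.34,"travel":[0.07,0.005,-0.07],"turn":0}]'
python3 - <<'E'
from h import *
track('a'); print(proj('wrist',[[.362,.261,.081],[.391,.261,.06],[.333,.261,.06]]))
E
python3 -m inch '[{"claw":-0.34,"travel":[0.02,0.0015,0],"turn":0},{"claw":-0.34,"travel":[0.04,0.003,0],"turn":0},{"claw":-0.34,"travel":[0.06,0.004,0],"turn":0},{"claw":-0.34,"travel":[0.08,0.005,0],"turn":0},{"claw":-0.34,"travel":[0.08,0.005,0],"turn":0}]'|grep cont;  python3 -c "
from h import *
track('b','a')"
```

```text
clock: 11.75
position: [0.3233, 0.2592, 0.0169]
ee_rot: [-0.001, 0.999, 0.033, 0.001]
contact_force: [-0.1, 0.8, 0.1]
width: 0.0283
gripper_force: 0.0
[0.3223 0.2588 0.0167] [-0.1 -0.5  0.8]
[[319.  234.9]
 [325.1 120.8]
 [313.1 287.7]]
contact_force: [-0.0, -0.7, 1.4]
b score 0.88 shift -1 12
[0.3375 0.2594 0.0162] [-0.  -0.4  0.3]
```

```bash
python3 -m inch '[{"claw":-0.34,"travel":[0.03,0.002,0],"turn":0},{"claw":-0.34,"travel":[0.06,0.004,0],"turn":0},{"claw":-0.34,"travel":[0.09,0.006,0],"turn":0},{"claw":-0.34,"travel":[0.12,0.008,0],"turn":0},{"claw":-0.34,"travel":[0.15,0.01,0],"turn":0}]'|grep cont;  python3 -c "
from h import *
track('c','b')"
```

```text
contact_force: [-0.6, -0.1, 0.4]
c score 0.98 shift 0 0
[0.3693 0.2619 0.0163] [-0.1  0.3  0.7]
```

```bash
for k in 1; do python3 -m inch '[{"claw":-0.34,"travel":[0.03,0.002,0],"turn":0},{"claw":-0.34,"travel":[0.06,0.004,0],"turn":0},{"claw":-0.34,"travel":[0.09,0.006,0],"turn":0},{"claw":-0.34,"travel":[0.12,0.008,0],"turn":0},{"claw":-0.34,"travel":[0.15,0.01,0],"turn":0}]'|grep cont;  python3 -m inch '[{"claw":-0.34,"travel":[0.03,0.002,0],"turn":0},{"claw":-0.34,"travel":[0.06,0.004,0],"turn":0},{"claw":-0.34,"travel":[0.09,0.006,0],"turn":0},{"claw":-0.34,"travel":[0.12,0.008,0],"turn":0},{"claw":-0.34,"travel":[0.15,0.01,0],"turn":0}]'|grep cont; done
python3 - <<'E'
from h import *
track('d','c')
# tan post tops in wrist view -> world at z=.034
P=pose('wrist');im=cv2.imread('pics/w_d.png');h=cv2.cvtColor(im,cv2.COLOR_BGR2HSV)
f={k:proj('wrist',np.array([[.5134,.271,.034]])+[[x*np.cos(.237)-y*np.sin(.237),x*np.sin(.237)+y*np.cos(.237),0]],P)[0] for k,x,y in(('FL',-.026,.047),('FR',-.026,-.047),('BL',.037,.045),('BR',.037,-.045))}
for k,(u,v) in f.items():
    u,v=int(u),int(v); print(k,u,v, h[v,u].tolist() if 0<=u<640 and 0<=v<400 else None)
m=cv2.inRange(h,(12,60,130),(24,190,255)); n,_,st,c=cv2.connectedComponentsWithStats(m)
for i in range(1,n):
    if 60<st[i,4]<1500: print(st[i].tolist(),c[i].round(1),ray('wrist',[c[i]],.034,P)[0,:2])
E
```

```text
contact_force: [-0.9, -0.2, 0.5]
contact_force: [-2.3, 0.2, 0.4]
d score 0.98 shift 0 0
[0.4291 0.2658 0.0163] [ 0.1 -0.3 -0.3]
FL 213 164 [17, 100, 176]
FR 449 123 [18, 101, 167]
BL 174 -11 None
BR 430 -60 None
[162, 0, 26, 7, 126] [175.2   2.3] [0.5345 0.3234]
[186, 9, 34, 135, 758] [203.  74.] [0.5109 0.3139]
[534, 86, 32, 34, 833] [549.4 102.2] [0.5103 0.1813]
[433, 103, 33, 34, 855] [448.5 119.7] [0.5007 0.2198]
[198, 146, 31, 32, 786] [213.1 161.3] [0.4783 0.3107]
```

```bash
python3 -m inch '[{"claw":-0.34,"travel":[0.03,0.002,0],"turn":0},{"claw":-0.34,"travel":[0.06,0.004,0],"turn":0},{"claw":-0.34,"travel":[0.09,0.006,0],"turn":0},{"claw":-0.34,"travel":[0.12,0.009,0],"turn":0},{"claw":-0.34,"travel":[0.15,0.011,0],"turn":0}]'|grep cont;  python3 -m inch '[{"claw":-0.34,"travel":[0.02,0.0015,0],"turn":0},{"claw":-0.34,"travel":[0.035,0.0025,0],"turn":0},{"claw":-0.34,"travel":[0.045,0.0035,0],"turn":0},{"claw":-0.34,"travel":[0.045,0.0035,0],"turn":0}]'|grep cont
cat >> h.py <<'E'
def posts(tag,lim=(60,1500)):
    P=pose('wrist');im=snap('wrist','w_%s.png'%tag)[:,:,::-1];h=cv2.cvtColor(im.copy(),cv2.COLOR_BGR2HSV)
    m=cv2.inRange(h,(12,60,130),(24,190,255)); n,_,st,c=cv2.connectedComponentsWithStats(m)
    for i in range(1,n):
        if lim[0]<st[i,4]<lim[1]: print('post?',st[i].tolist(),ray('wrist',[c[i]],.034,P)[0,:2])
E
python3 - <<'E'
from h import *
track('e','d');posts('e2')
E
```

```text
contact_force: [-1.8, 0.4, 0.6]
contact_force: [-0.7, -0.3, -0.4]
e score 0.98 shift 0 0
[0.4663 0.2683 0.0163] [ 0.  -0.8 -0.5]
post? [515, 18, 54, 38, 1101] [0.57   0.1955]
post? [404, 38, 35, 37, 996] [0.5597 0.2365]
post? [170, 83, 33, 35, 890] [0.5383 0.3232]
post? [198, 118, 25, 80, 318] [0.5182 0.3149]
post? [518, 183, 30, 31, 680] [0.509  0.1811]
post? [424, 201, 31, 28, 670] [0.4995 0.2195]
post? [208, 237, 28, 27, 577] [0.477  0.3106]
```

```bash
cat >> h.py <<'E'
def f(n=1):
    s=get_state(); print(np.round(s['position'],4),np.round(s['contact_force'],1))
E
python3 -m inch '[{"claw":-0.34,"travel":[0.02,0.0015,0],"turn":0},{"claw":-0.34,"travel":[0.035,0.0025,0],"turn":0},{"claw":-0.34,"travel":[0.045,0.003,0],"turn":0},{"claw":-0.34,"travel":[0.05,0.0035,0],"turn":0}]'|grep -E 'pos|cont'; A='x'; python3 -m inch '[{"claw":-0.34,"travel":[0.005,0,0],"turn":0},{"claw":-0.34,"travel":[0.005,0,0],"turn":0}]'|grep -E 'pos|cont'; python3 -m inch '[{"claw":-0.34,"travel":[0.005,0,0],"turn":0},{"claw":-0.34,"travel":[0.005,0,0],"turn":0}]'|grep -E 'pos|cont'; python3 -c "
from h import *
posts('f')"
```

```text
position: [0.4764, 0.2691, 0.0162]
contact_force: [-1.2, 1.4, -0.2]
position: [0.4771, 0.269, 0.0162]
contact_force: [-1.6, -0.5, 0.3]
position: [0.4781, 0.269, 0.0162]
contact_force: [-1.4, 0.4, 0.3]
post? [510, 53, 37, 36, 925] [0.5699 0.1964]
post? [402, 72, 34, 36, 925] [0.5598 0.2364]
post? [281, 93, 95, 24, 385] [0.5518 0.2692]
post? [173, 116, 32, 33, 821] [0.5384 0.3232]
post? [513, 212, 29, 28, 609] [0.5091 0.1811]
post? [427, 228, 24, 13, 180] [0.503  0.2187]
post? [210, 262, 22, 25, 276] [0.4779 0.3128]
```

```bash
python3 -m inch '[{"claw":-0.34,"travel":[0.0025,0,0],"turn":0},{"claw":-0.34,"travel":[0.005,0,0],"turn":0}]'|grep -E 'pos|cont'; python3 -m inch '[{"claw":-0.34,"travel":[0.0025,0,0],"turn":0},{"claw":-0.34,"travel":[0.005,0,0],"turn":0}]'|grep -E 'pos|cont';python3 -c "
from h import *
track('g','e');posts('g2',(500,1000))"
```

```text
position: [0.479, 0.269, 0.0162]
contact_force: [-2.0, -0.3, 0.5]
position: [0.4801, 0.269, 0.0162]
contact_force: [-1.3, 0.5, 1.3]
g score 0.98 shift 0 0
[0.4802 0.269  0.0162] [-0.6 -0.   0.2]
post? [509, 59, 34, 35, 896] [0.5699 0.1964]
post? [401, 78, 34, 35, 915] [0.5598 0.2364]
post? [173, 121, 32, 33, 813] [0.5384 0.3233]
post? [512, 216, 29, 28, 598] [0.5091 0.1811]
```

```bash
python3 -m inch '[{"claw":-0.34,"travel":[0.0025,0,0],"turn":0},{"claw":-0.34,"travel":[0.005,0,0],"turn":0}]'|grep -E 'pos|cont'; python3 -m inch '[{"claw":-0.34,"travel":[0.0025,0,0],"turn":0},{"claw":-0.34,"travel":[0.005,0,0],"turn":0}]'|grep -E 'pos|cont';python3 -c "
from h import *
track('g','e');posts('g2',(500,1000))"
```

```text
position: [0.481, 0.269, 0.0162]
contact_force: [-0.8, 0.1, 0.2]
position: [0.4815, 0.2689, 0.0162]
contact_force: [-3.4, 0.4, 1.8]
g score 0.98 shift 0 1
[0.4814 0.269  0.0162] [-2.6  0.   2.1]
post? [509, 63, 34, 35, 885] [0.5699 0.1965]
post? [400, 82, 35, 35, 904] [0.5598 0.2364]
post? [173, 125, 32, 32, 809] [0.5384 0.3233]
post? [511, 219, 29, 27, 598] [0.5091 0.1811]
```

The force has risen to 3.4 N and the tool is lagging its command. The fence posts have not moved, so tub_1 is against the rail. I'll back off and go behind tub_2.

```bash
python3 -m inch '[{"claw":-0.34,"travel":[-0.05,-0.003,0],"turn":0},{"claw":-0.34,"travel":[-0.2,-0.013,0],"turn":0},{"claw":-0.34,"travel":[-0.35,-0.023,0],"turn":0},{"claw":-0.34,"travel":[-0.35,-0.023,0.25],"turn":0},{"claw":-0.34,"travel":[-0.35,-0.023,0.5],"turn":0}]'|grep -E 'pos|cont'; python3 -m inch '[{"claw":-0.34,"travel":[0,0,0.02],"turn":-0.03},{"claw":-0.34,"travel":[-0.157,-0.57,0.02],"turn":-0.089},{"claw":-0.34,"travel":[-0.157,-0.57,0.02],"turn":-0.089},{"claw":-0.34,"travel":[-0.157,-0.57,0.02],"turn":-0.089},{"claw":-0.34,"travel":[-0.157,-0.57,0.02],"turn":-0.089}]'|grep -E 'pos|cont|rot';python3 -c "
from h import *
P=pose('wrist');im=snap('wrist','w_h.png');print(proj('wrist',[[.4335,.139,.081]],P))
posts('h2',(150,1000))
g=cv2.medianBlur(cv2.cvtColor(im,cv2.COLOR_RGB2GRAY),3)
c=cv2.HoughCircles(g,cv2.HOUGH_GRADIENT,1.5,20,param1=120,param2=28,minRadius=8,maxRadius=45)
for q in (c[0] if c is not None else [])[:10]: print(q,ray('wrist',[q[:2]],.081,P)[0,:2])
"
```

```text
position: [0.4092, 0.2633, 0.1157]
contact_force: [2.4, 0.6, 0.1]
position: [0.3796, 0.1485, 0.1204]
ee_rot: [0.0, 0.994, -0.107, 0.0]
contact_force: [-0.4, -0.4, 0.4]
[[313.2 140.5]]
post? [221, 27, 20, 20, 299] [0.5086 0.1803]
post? [172, 56, 18, 20, 273] [0.4989 0.2187]
post? [64, 121, 17, 18, 227] [0.4765 0.3097]
[312.75 137.25  42.5 ] [0.4353 0.1388]
[116.25  65.25  44.15] [0.4961 0.2342]
[497.25  50.25  44.15] [0.4596 0.0325]
[524.25  39.75  42.5 ] [0.462  0.0176]
[224.25      48.75      24.349998] [0.4906 0.1745]
[48.75     42.75     24.650002] [0.5159 0.2666]
[204.75     102.75      33.949997] [0.4665 0.1929]
[ 62.25     210.75      39.199997] [0.4258 0.2994]
[548.25  18.75  35.  ] [0.4699 0.0041]
[567.75  23.25  22.25] [ 0.4658 -0.0064]
```

```bash
python3 -m inch '[{"claw":-0.34,"travel":[0,0,-0.25],"turn":0},{"claw":-0.34,"travel":[0,0,-0.45],"turn":0},{"claw":-0.34,"travel":[0,0,-0.52],"turn":0},{"claw":-0.34,"travel":[0,0,-0.52],"turn":0}]'|grep -E 'pos|cont'; python3 -m inch '[{"claw":-0.34,"travel":[0.03,-0.0065,0],"turn":0},{"claw":-0.34,"travel":[0.06,-0.013,0],"turn":0},{"claw":-0.34,"travel":[0.08,-0.0175,0],"turn":0},{"claw":-0.34,"travel":[0.1,-0.022,0],"turn":0},{"claw":-0.34,"travel":[0.12,-0.026,0],"turn":0}]'|grep -E 'pos|cont|rot';python3 -c "
from h import *
track('i')";  python3 -m inch '[{"claw":-0.34,"travel":[0.03,-0.0065,0],"turn":0},{"claw":-0.34,"travel":[0.06,-0.013,0],"turn":0},{"claw":-0.34,"travel":[0.09,-0.0195,0],"turn":0},{"claw":-0.34,"travel":[0.12,-0.026,0],"turn":0},{"claw":-0.34,"travel":[0.147,-0.032,0],"turn":0}]'|grep -E 'pos|cont|rot';python3 -c "
from h import *
track('j','i')"
```

```text
position: [0.3796, 0.1511, 0.0142]
contact_force: [-1.1, -0.1, 0.7]
position: [0.4039, 0.1452, 0.0166]
ee_rot: [0.0, 0.994, -0.106, -0.001]
contact_force: [-3.8, 1.6, 3.7]
[0.405  0.1451 0.0166] [-2.3  0.5  2.7]
position: [0.4346, 0.1387, 0.0162]
ee_rot: [0.0, 0.994, -0.106, -0.0]
contact_force: [-4.6, 0.3, 4.6]
j score 0.97 shift 0 0
[0.4363 0.1386 0.0163] [ 0.2 -1.1  0.1]
```

```bash
python3 -m inch '[{"claw":-0.34,"travel":[0.03,-0.0065,0],"turn":0},{"claw":-0.34,"travel":[0.055,-0.012,0],"turn":0},{"claw":-0.34,"travel":[0.08,-0.0175,0],"turn":0},{"claw":-0.34,"travel":[0.088,-0.019,0],"turn":0}]'|grep -E 'pos|cont';python3 -m inch '[{"claw":-0.34,"travel":[-0.05,0.011,0],"turn":0},{"claw":-0.34,"travel":[-0.15,0.032,0],"turn":0},{"claw":-0.34,"travel":[-0.15,0.032,0],"turn":0.04},{"claw":-0.34,"travel":[-0.15,0.032,0],"turn":0.08}]'|grep -E 'pos|cont';python3 -m inch '[{"claw":-0.34,"travel":[0.0,-0.08,0],"turn":0.03},{"claw":-0.34,"travel":[0.0,-0.155,0],"turn":0.0756},{"claw":-0.34,"travel":[0.0,-0.155,0],"turn":0.0756},{"claw":-0.34,"travel":[0.0,-0.155,0],"turn":0.0756}]'|grep -E 'pos|cont|rot'
python3 - <<'E'
from h import *
P=pose('wrist');im=snap('wrist','w_k.png');print(proj('wrist',[[.4895,.1269,.074]],P))
g=cv2.medianBlur(cv2.cvtColor(im,cv2.COLOR_RGB2GRAY),3)
c=cv2.HoughCircles(g,cv2.HOUGH_GRADIENT,1.5,20,param1=120,param2=28,minRadius=40,maxRadius=90)
for q in (c[0] if c is not None else [])[:6]: print(q,ray('wrist',[q[:2]],.074,P)[0,:2])
posts('k2',(150,1500))
E
```

```text
position: [0.4533, 0.1348, 0.0162]
contact_force: [-1.4, 0.6, 0.5]
position: [0.4207, 0.1416, 0.0163]
contact_force: [-0.1, -0.4, -0.1]
position: [0.4216, 0.1105, 0.0164]
ee_rot: [-0.0, 0.991, 0.136, 0.0]
contact_force: [-0.0, 0.1, 0.8]
[[327.  118.8]]
[321.75 120.75  41.65] [0.4887 0.1281]
[558.75 240.75  65.95] [0.4748 0.0502]
[86.25 95.25 87.4 ] [0.4787 0.1895]
[108.75 101.25  70.9 ] [0.4787 0.1834]
[285.75 126.75  89.05] [0.4846 0.1368]
[162.75  35.25  72.55] [0.4982 0.1718]
post? [73, 3, 33, 37, 911] [0.4991 0.2184]
post? [180, 3, 34, 38, 970] [0.5087 0.1802]
post? [618, 8, 22, 36, 626] [0.5525 0.0267]
```

```bash
python3 -m inch '[{"claw":-0.34,"travel":[0.03,0.0,0],"turn":0},{"claw":-0.34,"travel":[0.06,0.01,0],"turn":0},{"claw":-0.34,"travel":[0.09,0.018,0],"turn":0},{"claw":-0.34,"travel":[0.12,0.026,0],"turn":0},{"claw":-0.34,"travel":[0.144,0.033,0],"turn":0}]'|grep -E 'pos|cont';python3 -m inch '[{"claw":-0.34,"travel":[0.029,0.0082,0],"turn":0},{"claw":-0.34,"travel":[0.058,0.0164,0],"turn":0},{"claw":-0.34,"travel":[0.087,0.0246,0],"turn":0},{"claw":-0.34,"travel":[0.115,0.033,0],"turn":0},{"claw":-0.34,"travel":[0.144,0.041,0],"turn":0}]'|grep -E 'pos|cont';python3 -c "
from h import *
track('l');posts('l2',(150,1500))";python3 -m inch '[{"claw":-0.34,"travel":[0.029,0.0082,0],"turn":0},{"claw":-0.34,"travel":[0.058,0.0164,0],"turn":0},{"claw":-0.34,"travel":[0.087,0.0246,0],"turn":0},{"claw":-0.34,"travel":[0.1,0.0285,0],"turn":0},{"claw":-0.34,"travel":[0.1,0.0285,0],"turn":0}]'|grep -E 'pos|cont|rot'
python3 - <<'E'
from h import *
track('m','l');posts('m2',(150,1500))
E
```

```text
position: [0.4514, 0.1173, 0.0162]
contact_force: [0.4, 0.1, -0.7]
position: [0.4798, 0.1253, 0.0162]
contact_force: [-1.3, -0.3, -0.1]
[0.4814 0.1256 0.0163] [ 0.9 -0.6  0.4]
post? [68, 0, 34, 36, 965] [0.5597 0.2355]
post? [179, 0, 35, 37, 1025] [0.5697 0.1957]
post? [608, 4, 32, 37, 906] [0.6132 0.0448]
post? [219, 14, 42, 15, 240] [0.5721 0.1811]
post? [97, 170, 30, 30, 675] [0.4996 0.2187]
post? [192, 172, 31, 31, 700] [0.5092 0.1803]
post? [580, 172, 29, 30, 651] [0.5536 0.0255]
position: [0.5004, 0.1311, 0.0163]
ee_rot: [0.0, 0.99, 0.138, 0.001]
contact_force: [0.8, -0.3, 0.3]
m score 0.97 shift 0 -1
[0.5001 0.131  0.0163] [-0.5 -0.  -0.4]
post? [185, 56, 34, 37, 948] [0.57   0.1957]
post? [598, 60, 32, 35, 843] [0.6133 0.0449]
post? [206, 94, 16, 96, 515] [0.5485 0.1865]
post? [106, 215, 29, 27, 596] [0.4998 0.2186]
post? [570, 216, 28, 28, 592] [0.5536 0.0257]
post? [197, 218, 30, 28, 642] [0.5093 0.1804]
```

```bash
python3 -m inch '[{"claw":-0.34,"travel":[0.02,0.0055,0],"turn":0},{"claw":-0.34,"travel":[0.035,0.01,0],"turn":0},{"claw":-0.34,"travel":[0.048,0.014,0],"turn":0},{"claw":-0.34,"travel":[0.053,0.015,0],"turn":0}]'|grep -E 'pos|cont';python3 -m inch '[{"claw":-0.34,"travel":[0.0025,0.0007,0],"turn":0},{"claw":-0.34,"travel":[0.005,0.0014,0],"turn":0}]'|grep -E 'pos|cont';python3 -m inch '[{"claw":-0.34,"travel":[0.0025,0.0007,0],"turn":0},{"claw":-0.34,"travel":[0.005,0.0014,0],"turn":0}]'|grep -E 'pos|cont';python3 -c "
from h import *
track('n','m');posts('n2',(600,1500))"
```

```text
position: [0.5101, 0.134, 0.0162]
contact_force: [-1.1, 0.2, 0.1]
position: [0.5104, 0.1341, 0.0161]
contact_force: [-1.4, -0.7, 0.8]
position: [0.5119, 0.1345, 0.0162]
contact_force: [-0.6, -1.1, -0.8]
n score 0.97 shift 0 1
[0.5121 0.1345 0.0162] [-0.9  0.  -0.3]
post? [83, 90, 32, 34, 834] [0.56   0.2357]
post? [188, 91, 33, 35, 875] [0.57   0.1958]
post? [592, 93, 31, 34, 789] [0.6134 0.0449]
```

```bash
python3 -m inch '[{"claw":-0.34,"travel":[0.0025,0.0007,0],"turn":0},{"claw":-0.34,"travel":[0.005,0.0014,0],"turn":0}]'|grep -E 'pos|cont';python3 -m inch '[{"claw":-0.34,"travel":[0.0025,0.0007,0],"turn":0},{"claw":-0.34,"travel":[0.005,0.0014,0],"turn":0}]'|grep -E 'pos|cont';python3 -c "
from h import *
track('n','m');posts('n2',(600,1500))"
```

```text
position: [0.5129, 0.1347, 0.0162]
contact_force: [-1.2, -0.5, 0.4]
position: [0.5139, 0.135, 0.0162]
contact_force: [-1.7, -0.2, -0.1]
n score 0.97 shift 0 1
[0.5141 0.1351 0.0163] [-1.9 -0.4  0.2]
post? [83, 95, 33, 35, 830] [0.56   0.2357]
post? [188, 97, 33, 34, 857] [0.5701 0.1958]
post? [591, 99, 31, 34, 780] [0.6134 0.0449]
```

```bash
python3 -m inch '[{"claw":-0.34,"travel":[0.0025,0.0007,0],"turn":0},{"claw":-0.34,"travel":[0.004,0.0011,0],"turn":0}]'|grep -E 'pos|cont';python3 -c "
from h import *
track('n','m');posts('n2',(600,1500))"
```

```text
position: [0.5147, 0.1352, 0.0162]
contact_force: [-1.1, -0.8, -0.7]
n score 0.97 shift 0 1
[0.5148 0.1353 0.0163] [-1.3  0.8 -0.5]
post? [84, 97, 33, 34, 829] [0.5601 0.2357]
post? [189, 99, 33, 34, 853] [0.5701 0.1958]
post? [591, 101, 30, 34, 776] [0.6134 0.0449]
```

```bash
python3 -m inch '[{"claw":-0.34,"travel":[0.0025,0.0007,0],"turn":0},{"claw":-0.34,"travel":[0.004,0.0011,0],"turn":0}]'|grep -E 'pos|cont';python3 -c "
from h import *
track('n','m');posts('n2',(600,1500))"
```

```text
position: [0.5155, 0.1355, 0.0162]
contact_force: [-2.3, -0.7, 1.0]
n score 0.97 shift 0 1
[0.5156 0.1355 0.0162] [-2.  -0.7  0.5]
post? [85, 99, 32, 34, 813] [0.5601 0.2356]
post? [189, 102, 33, 33, 846] [0.5701 0.1958]
post? [590, 103, 31, 34, 775] [0.6134 0.0449]
```

```bash
python3 -m inch '[{"claw":-0.34,"travel":[0.0025,0.0007,0],"turn":0},{"claw":-0.34,"travel":[0.0035,0.001,0],"turn":0}]'|grep -E 'pos|cont';python3 -c "
from h import *
track('n','m');posts('n2',(600,1500))"
```

```text
position: [0.5157, 0.1356, 0.0162]
contact_force: [-2.2, -0.7, 0.8]
n score 0.97 shift 0 2
[0.5157 0.1355 0.0161] [-2.1  0.   0.8]
post? [84, 100, 33, 34, 819] [0.5601 0.2356]
post? [189, 102, 33, 35, 856] [0.5701 0.1958]
post? [590, 104, 31, 33, 764] [0.6134 0.0448]
```

```bash
python3 -m inch '[{"claw":-0.34,"travel":[0.0025,0.0007,0],"turn":0},{"claw":-0.34,"travel":[0.0035,0.001,0],"turn":0}]'|grep -E 'pos|cont';python3 -c "
from h import *
track('n','m');posts('n2',(600,1500))"
```

```text
position: [0.5159, 0.1356, 0.0161]
contact_force: [-4.9, -1.6, 1.1]
n score 0.97 shift 0 3
[0.5158 0.1357 0.0161] [-5.1 -0.4  1.8]
post? [84, 100, 33, 34, 814] [0.5601 0.2357]
post? [189, 103, 33, 33, 852] [0.5701 0.1958]
post? [591, 104, 30, 34, 765] [0.6134 0.0449]
```

```bash
python3 -m inch '[{"claw":-0.34,"travel":[-0.05,-0.014,0],"turn":0},{"claw":-0.34,"travel":[-0.17,-0.048,0],"turn":0},{"claw":-0.34,"travel":[-0.29,-0.082,0],"turn":0},{"claw":-0.34,"travel":[-0.29,-0.082,0.25],"turn":0},{"claw":-0.34,"travel":[-0.29,-0.082,0.5],"turn":0}]'|grep -E 'pos|cont'; python3 -m inch '[{"claw":-0.34,"travel":[0,0,0.02],"turn":0.2328},{"claw":-0.34,"travel":[-0.1025,-0.25,0.02],"turn":0.2328},{"claw":-0.34,"travel":[-0.1025,-0.5,0.02],"turn":0.2328},{"claw":-0.34,"travel":[-0.1025,-0.75,0.02],"turn":0.2328},{"claw":-0.34,"travel":[-0.1025,-0.845,0.02],"turn":0.2328}]'|grep -E 'pos|cont|rot'; python3 -m inch '[{"claw":-0.34,"travel":[0,0,0],"turn":0},{"claw":-0.34,"travel":[0,0,0],"turn":0}]'|grep -E 'clock|pos|cont|rot';  python3 - <<'E'
from h import *
P=pose('wrist');im=snap('wrist','w_o.png');print(proj('wrist',[[.467,-.004,.074]],P))
g=cv2.medianBlur(cv2.cvtColor(im,cv2.COLOR_RGB2GRAY),3)
c=cv2.HoughCircles(g,cv2.HOUGH_GRADIENT,1.5,20,param1=120,param2=28,minRadius=30,maxRadius=55)
for q in (c[0] if c is not None else [])[:6]: print(q,ray('wrist',[q[:2]],.074,P)[0,:2])
posts('o2',(150,1500))
E
```

```text
position: [0.4571, 0.1192, 0.1161]
contact_force: [1.6, 0.1, 1.0]
position: [0.4397, -0.0457, 0.1209]
ee_rot: [0.002, 0.89, 0.455, 0.002]
contact_force: [-0.1, 0.3, 0.0]
clock: 26.2
position: [0.4394, -0.0448, 0.1205]
ee_rot: [0.001, 0.892, 0.451, 0.001]
contact_force: [0.5, 1.0, 0.4]
[[313.5 148.6]]
[314.25 149.25  42.  ] [ 0.4671 -0.0046]
[458.25  93.75  35.25] [ 0.5522 -0.0277]
post? [386, 0, 33, 39, 538] [0.558  0.0271]
```

```bash
python3 -m inch '[{"claw":-0.34,"travel":[0.007,-0.0045,-0.25],"turn":0.02},{"claw":-0.34,"travel":[0.007,-0.0045,-0.45],"turn":0.02},{"claw":-0.34,"travel":[0.007,-0.0045,-0.52],"turn":0.02},{"claw":-0.34,"travel":[0.007,-0.0045,-0.52],"turn":0.02}]'|grep -E 'pos|cont|rot'; python3 -m inch '[{"claw":-0.34,"travel":[0.013,0.02,0],"turn":0},{"claw":-0.34,"travel":[0.026,0.04,0],"turn":0},{"claw":-0.34,"travel":[0.04,0.063,0],"turn":0},{"claw":-0.34,"travel":[0.06,0.095,0],"turn":0},{"claw":-0.34,"travel":[0.08,0.1266,0],"turn":0}]'|grep -E 'pos|cont|rot';python3 -c "
from h import *
track('p')";  python3 -m inch '[{"claw":-0.34,"travel":[0.016,0.025,0],"turn":0},{"claw":-0.34,"travel":[0.032,0.05,0],"turn":0},{"claw":-0.34,"travel":[0.048,0.076,0],"turn":0},{"claw":-0.34,"travel":[0.064,0.101,0],"turn":0},{"claw":-0.34,"travel":[0.08,0.1266,0],"turn":0}]'|grep -E 'pos|cont|rot';python3 -c "
from h import *
track('q','p')"
```

```text
position: [0.4383, -0.0431, 0.0142]
ee_rot: [-0.002, 0.876, 0.481, -0.002]
contact_force: [-0.6, -0.1, 0.0]
position: [0.4568, -0.0195, 0.017]
ee_rot: [0.001, 0.877, 0.481, 0.0]
contact_force: [-1.7, -4.1, 4.3]
[ 0.4576 -0.0186  0.0169] [-1.  -0.7  0.6]
position: [0.4723, 0.006, 0.0162]
ee_rot: [0.0, 0.877, 0.481, -0.0]
contact_force: [-2.0, -3.0, 3.2]
q score 0.99 shift 0 1
[0.473  0.0067 0.0162] [-0.5 -0.7  0.6]
```

```bash
python3 -m inch '[{"claw":-0.34,"travel":[0.016,0.024,0],"turn":0},{"claw":-0.34,"travel":[0.032,0.048,0],"turn":0},{"claw":-0.34,"travel":[0.048,0.072,0],"turn":0},{"claw":-0.34,"travel":[0.064,0.096,0],"turn":0},{"claw":-0.34,"travel":[0.0715,0.106,0],"turn":0}]'|grep -E 'pos|cont';python3 -m inch '[{"claw":-0.34,"travel":[-0.027,-0.042,0],"turn":0},{"claw":-0.34,"travel":[-0.094,-0.148,0],"turn":0},{"claw":-0.34,"travel":[-0.094,-0.148,0],"turn":0},{"claw":-0.34,"travel":[-0.15,-0.06,0],"turn":-0.04},{"claw":-0.34,"travel":[-0.229,0.06,0],"turn":-0.08}]'|grep -E 'pos|cont';python3 -m inch '[{"claw":-0.34,"travel":[0,0,0],"turn":-0.04},{"claw":-0.34,"travel":[0,0,0],"turn":-0.08},{"claw":-0.34,"travel":[0,0,0],"turn":-0.12},{"claw":-0.34,"travel":[0,0,0],"turn":-0.145},{"claw":-0.34,"travel":[0,0,0],"turn":-0.145}]'|grep -E 'pos|cont|rot'
python3 - <<'E'
from h import *
P=pose('wrist');im=snap('wrist','w_r.png');print(proj('wrist',[[.5068,.0586,.074]],P))
g=cv2.medianBlur(cv2.cvtColor(im,cv2.COLOR_RGB2GRAY),3)
c=cv2.HoughCircles(g,cv2.HOUGH_GRADIENT,1.5,20,param1=120,param2=28,minRadius=35,maxRadius=50)
for q in (c[0] if c is not None else [])[:6]: print(q,ray('wrist',[q[:2]],.074,P)[0,:2])
posts('r2',(150,1500))
E
```

```text
position: [0.4868, 0.0275, 0.0162]
contact_force: [-1.1, -1.3, 0.8]
position: [0.4421, 0.0385, 0.0164]
contact_force: [0.1, 0.5, -0.0]
position: [0.441, 0.0391, 0.0163]
ee_rot: [-0.0, 0.989, 0.147, 0.0]
contact_force: [0.5, 0.8, -1.5]
[[319.  123.3]]
[321.75 123.75  40.55] [0.5069 0.0579]
post? [0, 5, 22, 29, 284] [0.5088 0.1774]
post? [430, 4, 24, 31, 297] [0.5524 0.0275]
```

```bash
python3 -m inch '[{"claw":-0.34,"travel":[0.03,0.0085,0],"turn":-0.005},{"claw":-0.34,"travel":[0.06,0.017,0],"turn":-0.005},{"claw":-0.34,"travel":[0.09,0.0255,0],"turn":-0.005},{"claw":-0.34,"travel":[0.12,0.034,0],"turn":-0.005},{"claw":-0.34,"travel":[0.144,0.041,0],"turn":-0.005}]'|grep -E 'pos|cont';python3 -m inch '[{"claw":-0.34,"travel":[0.029,0.0082,0],"turn":0},{"claw":-0.34,"travel":[0.058,0.0164,0],"turn":0},{"claw":-0.34,"travel":[0.087,0.0246,0],"turn":0},{"claw":-0.34,"travel":[0.115,0.033,0],"turn":0},{"claw":-0.34,"travel":[0.144,0.041,0],"turn":0}]'|grep -E 'pos|cont';python3 -c "
from h import *
track('s');posts('s2',(150,1500))";python3 -m inch '[{"claw":-0.34,"travel":[0.029,0.0082,0],"turn":0},{"claw":-0.34,"travel":[0.058,0.0164,0],"turn":0},{"claw":-0.34,"travel":[0.087,0.0246,0],"turn":0},{"claw":-0.34,"travel":[0.1,0.0285,0],"turn":0},{"claw":-0.34,"travel":[0.1,0.0285,0],"turn":0}]'|grep -E 'pos|cont|rot'
python3 - <<'E'
from h import *
track('t','s');posts('t2',(150,1500))
s=get_state()['position'][:2]+.0364*np.array([.961,.276])-[.5565,.1103];print(s@[.961,.276],s@[-.276,.961])
E
```

```text
position: [0.4703, 0.0473, 0.0162]
contact_force: [-0.2, -0.7, 0.1]
position: [0.4988, 0.0555, 0.0161]
contact_force: [-2.0, -0.5, -0.2]
[0.5004 0.0556 0.0163] [ 0.2  0.3 -0.6]
post? [418, 0, 35, 33, 954] [0.6129 0.0442]
post? [410, 170, 32, 30, 712] [0.5537 0.0251]
position: [0.5194, 0.0611, 0.0163]
ee_rot: [0.0, 0.99, 0.14, 0.001]
contact_force: [-0.5, -0.0, 1.4]
t score 0.96 shift 1 -1
[0.5191 0.0611 0.0163] [-0.2 -0.5 -1.1]
post? [414, 53, 34, 36, 946] [0.6135 0.0444]
post? [3, 57, 31, 36, 802] [0.5702 0.1951]
post? [408, 215, 29, 28, 632] [0.5538 0.0251]
-0.013338297758600943 -0.03693071592010048
```

```bash
python3 -m inch '[{"claw":-0.34,"travel":[0.02,0.0057,0],"turn":0},{"claw":-0.34,"travel":[0.04,0.0115,0],"turn":0},{"claw":-0.34,"travel":[0.055,0.016,0],"turn":0},{"claw":-0.34,"travel":[0.0625,0.018,0],"turn":0}]'|grep -E 'pos|cont';python3 -m inch '[{"claw":-0.34,"travel":[0.0025,0.0007,0],"turn":0},{"claw":-0.34,"travel":[0.005,0.0014,0],"turn":0}]'|grep -E 'pos|cont';python3 -m inch '[{"claw":-0.34,"travel":[0.0025,0.0007,0],"turn":0},{"claw":-0.34,"travel":[0.005,0.0014,0],"turn":0}]'|grep -E 'pos|cont';python3 -m inch '[{"claw":-0.34,"travel":[0.002,0.0005,0],"turn":0},{"claw":-0.34,"travel":[0.0035,0.001,0],"turn":0}]'|grep -E 'pos|cont';python3 -c "
from h import *
track('u','t');posts('u2',(600,1500))
s=get_state()['position'][:2]+.0364*np.array([.961,.276])-[.5565,.1103];print(s@[.961,.276],s@[-.276,.961])"
```

```text
position: [0.531, 0.0647, 0.0162]
contact_force: [-1.9, -1.0, 0.1]
position: [0.5314, 0.0648, 0.0162]
contact_force: [-1.8, 0.1, 0.8]
position: [0.5326, 0.0651, 0.0162]
contact_force: [-1.4, -0.4, 0.5]
position: [0.5335, 0.0654, 0.0162]
contact_force: [-1.8, 0.2, 0.9]
u score 0.98 shift 0 1
[0.5335 0.0654 0.0162] [-2.3 -0.1  1. ]
post? [412, 96, 33, 34, 862] [0.6135 0.0444]
post? [12, 98, 30, 34, 736] [0.5703 0.1951]
0.0018646371457965685 -0.03678539145392565
```

```bash
python3 -m inch '[{"claw":-0.34,"travel":[0.002,0.0005,0],"turn":0},{"claw":-0.34,"travel":[0.0035,0.001,0],"turn":0}]'|grep -E 'pos|cont'; python3 -m inch '[{"claw":-0.34,"travel":[0.002,0.0005,0],"turn":0},{"claw":-0.34,"travel":[0.0035,0.001,0],"turn":0}]'|grep -E 'pos|cont';python3 -c "
from h import *
track('v','t');posts('v2',(600,1500))"
```

```text
position: [0.5341, 0.0656, 0.0162]
contact_force: [-1.5, 0.2, 0.5]
position: [0.5349, 0.0657, 0.0162]
contact_force: [-1.9, -0.5, 0.4]
v score 0.97 shift 0 1
[0.5349 0.0658 0.0162] [-2.  -0.9 -1.3]
post? [411, 100, 33, 33, 852] [0.6136 0.0444]
post? [13, 102, 29, 33, 721] [0.5703 0.1952]
```

```bash
python3 -m inch '[{"claw":-0.34,"travel":[0.002,0.0005,0],"turn":0},{"claw":-0.34,"travel":[0.0035,0.001,0],"turn":0}]'|grep -E 'pos|cont'; python3 -c "
from h import *
track('v','t');posts('v2',(600,1500))"
```

```text
position: [0.5355, 0.0659, 0.0162]
contact_force: [-2.3, -0.6, 0.6]
v score 0.97 shift 0 1
[0.5355 0.0659 0.0162] [-0.6  0.1  0.2]
post? [411, 102, 33, 33, 848] [0.6135 0.0444]
post? [13, 104, 30, 33, 731] [0.5703 0.1951]
```

```bash
python3 -m inch '[{"claw":-0.34,"travel":[0.002,0.0005,0],"turn":0},{"claw":-0.34,"travel":[0.003,0.0009,0],"turn":0},{"claw":-0.34,"travel":[0.003,0.0009,0],"turn":0}]'|grep -E 'pos|cont'; python3 -c "
from h import *
track('v','t');posts('v2',(600,1500))"
```

```text
position: [0.5356, 0.066, 0.0162]
contact_force: [-3.4, -1.0, 1.6]
v score 0.97 shift 0 2
[0.5357 0.066  0.0162] [-1.8  0.   1.8]
post? [411, 102, 33, 33, 845] [0.6136 0.0444]
post? [13, 104, 30, 33, 726] [0.5703 0.1952]
```

```bash
python3 -m inch '[{"claw":-0.34,"travel":[0.002,0.0005,0],"turn":0},{"claw":-0.34,"travel":[0.003,0.0009,0],"turn":0},{"claw":-0.34,"travel":[0.003,0.0009,0],"turn":0}]'|grep -E 'pos|cont'; python3 -c "
from h import *
track('v','t');posts('v2',(600,1500))"
```

```text
position: [0.5357, 0.0661, 0.0162]
contact_force: [-4.9, -1.9, 2.6]
v score 0.97 shift 0 2
[0.5358 0.0661 0.0162] [-4.7 -2.2  2.3]
post? [411, 102, 34, 34, 848] [0.6136 0.0444]
post? [13, 105, 30, 32, 728] [0.5703 0.1951]
```

Tub_3 is against the rail at about 5 N and the fence has not moved. I'll back off, lift, and take a last look.

```bash
python3 -m inch '[{"claw":-0.34,"travel":[-0.05,-0.014,0],"turn":0},{"claw":-0.34,"travel":[-0.17,-0.048,0],"turn":0},{"claw":-0.34,"travel":[-0.34,-0.097,0],"turn":0},{"claw":-0.34,"travel":[-0.34,-0.097,0.25],"turn":0},{"claw":-0.34,"travel":[-0.34,-0.097,0.5],"turn":0}]'|grep -E 'pos|cont';python3 -m inch '[{"claw":-0.34,"travel":[-0.2,0,0.25],"turn":0},{"claw":-0.34,"travel":[-0.4,0,0.5],"turn":0},{"claw":-0.34,"travel":[-0.4,0,0.5],"turn":0},{"claw":-0.34,"travel":[-0.4,0,0.5],"turn":0},{"claw":-0.34,"travel":[-0.4,0,0.5],"turn":0}]'
python3 - <<'E'
from h import *
a=snap('scene','s9.png');b=snap('side','d9.png')
A=cv2.resize(a[145:265,290:410],(400,400),interpolation=2);B=cv2.resize(b[170:290,270:390],(400,400),interpolation=2)
cv2.imwrite('pics/c9.png',np.hstack([A,B])[:,:,::-1])
E
```

```text
position: [0.4657, 0.047, 0.1155]
contact_force: [2.4, -1.0, -0.3]
clock: 34.8
position: [0.3897, 0.047, 0.2167]
ee_rot: [0.0, 0.99, 0.14, 0.002]
contact_force: [0.8, 1.0, 0.2]
width: 0.0283
gripper_force: 0.0
```

View pics/c9.png

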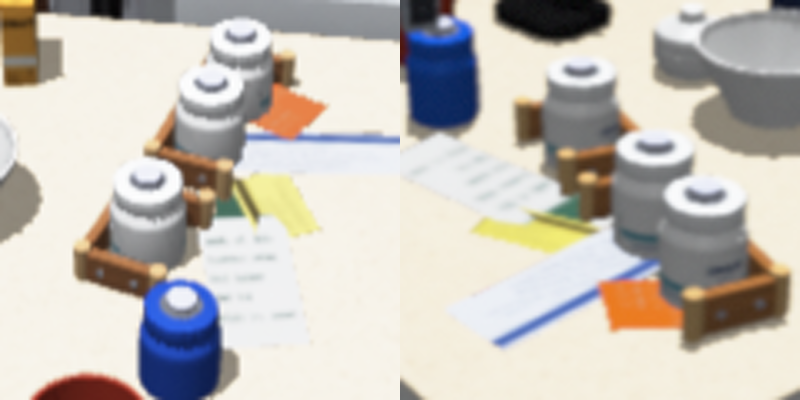

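All three tubs stand upright in their fences: tub_1 at (148,180) in the narrow one, and tub_2 and tub_3 side by side in the wide one. The fences have not moved.

```bash
python3 -c "
from rig import ticket
print(ticket.sign_off())"
```

```text
the job is handed in; nothing more can be done
None
```

I've handed the job in at about 35 s on the robot's clock: tub_1 was the unsealed tub (its button sank the full 6 mm) and is in the narrow fence, and tub_2 and tub_3 are side by side in the wide fence, each pushed until it met the back rail, with the fences unmoved.

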